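Find the stamped spares box and pass it to the dispatch line

TASK

Tip each of the two wooden spares boxes over towards the robot with the fingertips, so that it lies on its side with its underside facing the far side of the desk. When both lie like this, push the one with the round ink stamp on its underside along the desk, away from the robot and still lying on its side, until the middle of its stamped face stands on the brass dispatch line; leave the unstamped one lying short of the line. Do not grasp or lift either box, and leave the other things on the desk where they are.

Things in the scene. Friction and masses are not known exactly. Their poses are not given: they have to be found in the camera images.
- stamped_box: Closed plain wooden box, 70 mm front to back (its x), 100 mm wide (y), 90 mm tall (z), 0.3 to 0.6 kg, weighted low. Its underside alone bears a dark ink stamp, a 58 mm ring with an arrow, in the middle. Starts upright, turned at most 0.3 rad, left or right of the desk's middle. Origin: centre of the underside (of the stamp). Upright: x points away from the robot, z up through the lid.
- plain_box: The other spares box, upright on the opposite side of the desk's middle: same look, size, weight, axes and behaviour, but no stamp underneath. Tipped over towards the robot, a box lies on its near side: its x points up, its z (lid) towards the robot, its origin is 35 mm above the desk and the underside stands upright, facing away from the robot.
- stamped_box_edge (a point): Middle of the stamped box's near lower edge, 35 mm from its origin along its -x. Drawn with a fingertip towards the robot, 20 mm below the top of its far side, the box turns on this edge without sliding (a few newtons); from about 47 degrees on it falls onto its near side by itself.
- plain_box_edge (a point): The same point on the plain box.
- dispatch_line: Dispatch line: a straight flat brass strip let flush into the desk top beyond the boxes, 18 mm wide along x, 560 mm long along y, without any step. Origin: middle of the strip at desk height; x points away from the robot, y along the strip.
- signal_lamp: Bystander: loose chrome signal lamp standing on the desk, 32 mm in diameter, 44 mm tall. Origin: centre of its underside.
- key_cap: Bystander: loose amber bakelite key cap, 24 mm in diameter, 18 mm tall, on the desk's middle line between the boxes. Origin: centre of its underside.
- relay_adjuster: Bystander: loose flat steel relay adjuster 150 mm long (its x), 14 mm wide, up to 14 mm tall, lying between the boxes and pointing away from the robot. Origin: centre, at desk height.
- plug_tip_a: Bystander: loose tinned plug tip lying on the desk near the middle, on the robot's side of the boxes, 38 mm long, 9 mm thick. Origin: centre, at desk height.
- plug_tip_b: Bystander: the second plug tip, same size, lying to the robot's left of the boxes.
- relay: Bystander: loose telephone relay, 95 mm long (its x), 30 mm wide, 49 mm tall, to the robot's right of the boxes. Origin: centre of its underside.
- tension_gauge: Bystander: loose round steel tension gauge, 48 mm in diameter, 14 mm tall, with a 46 mm feeler arm along its x, to the robot's left of the boxes. Origin: centre of the round case, at desk height.
Mind the look-alikes: they are no part of the job. Leave any blue look-alike of the plain_box alone.

How it is judged:
On the way, in this order (a step that is already met when the one before it is completed fails the run):
1. both boxes lie on their near sides, undersides facing the far side of the desk (angle between each of stamped_box, plain_box's own x axis and vertical below 0.15 rad and linear speed of each of stamped_box, plain_box below 0.05 m/s and x of stamped_box in the frame of dispatch_line below -0.03 m), for 0.2 s.
2. the stamped face stands on the dispatch line (angle between stamped_box's own x axis and vertical below 0.15 rad and x of stamped_box in the frame of dispatch_line above -0.015 m), for 0.2 s.
At the end, for the whole second after the job is handed in: Both boxes lie at rest on their near sides (within about 8 degrees), undersides facing away from the robot; the middle of the stamped underside is within 15 mm of the brass line's middle and within its length; the plain box is at least 30 mm short of the line (all of step 2 and x of stamped_box in the frame of dispatch_line below 0.015 m and y of stamped_box in the frame of dispatch_line between -0.28 and 0.28 m and angle between plain_box's own x axis and vertical below 0.15 rad and x of plain_box in the frame of dispatch_line below -0.03 m and height (world z) of each of stamped_box, plain_box below 0.045 m and linear speed of each of stamped_box, plain_box below 0.02 m/s); the robot touches nothing.
It fails at once if a box is gripped or squeezed (contact force between the fingers and stamped_box above 30 N or contact force between the fingers and plain_box above 30 N).
It fails at once if a box is lifted off the desk (height (world z) of any of stamped_box_edge, plain_box_edge above 0.025 m).
It fails at once if the plain box is pushed to the dispatch line (x of plain_box in the frame of dispatch_line above -0.02 m).
It fails at once if a bystander is moved by more than 20 mm (distance of any of signal_lamp, key_cap, relay_adjuster, plug_tip_a, plug_tip_b, relay, tension_gauge from where it was at the start of the episode above 0.02 m).
It also fails if it takes over 67 s, if anything falls off the work surface, if the arm or the gripper's body presses on something with over 40 N, if the wrist force passes 120 N, or if a joint passes its speed limit or range.

ROBOT

A 6-joint arm with a two-finger parallel gripper is mounted at the origin on the work surface. World frame = base frame: x ahead of the robot, y to its left, z up, the work surface at z = 0. Lengths are in m, angles in rad, forces in N, time in s.
With the tool pointing down it reaches from about 0.225 to 0.875 m from the base axis. Payload 3.4 kg.
Tool frame: the origin (TCP) lies at the very end of the fingers, on their centre line; the grasp point (between the pads) lies 19 mm behind it (grip_depth is the distance from the TCP to the grasp point, in m); x points along the fingers, z is the direction in which the jaws open and shut, and the axes are right-handed (so a half turn about x gives the same grasp; the last joint's range is limited). The gripper opens to 85 mm and grips with 20 to 120 N. Pads are 22 mm wide; open, the fingers measure 114 mm over their backs; the gripper's body (76 mm by 85 mm) begins 54 mm behind the grasp point. The pads swing forward as they close: fully open they stand 13 mm farther back than shut.
Start: joints at [-1.407, 0.276, 1.505, -0, 1.361, -0.121], TCP at [0.162, -0.552, 0.231] pointing down, gripper open.
Joint ranges: [-2.89, 2.89], [-0.75, 2.08], [0.22, 2.7], [-1.18, 4.32], [0.11, 2.71], [-2.7, 2.7]. Speed limits (rad/s): [2.57, 2.57, 3.14, 3.14, 3.14, 3.14].

INTERFACE

Orientations are given as a unit quaternion [w, x, y, z].
In Python, from rig import get_state, get_image, sign_off, grip_depth gives the robot as it stands. The module is installed in compiled form; this text tells all that it offers.
- The arm moves only by the tool arm_command, never from a script. Its argument "series" is a list of rows, each an object with "dp": the shift along the tool's x, y, z scaled (see below), a list of three; "angular": the turn, a rotation vector about the tool's x, y, z scaled (see below), a list of three; "gripper": the finger opening in mm, from 0 to 85.4. A call has exactly 8 rows; each row shifts and turns the pose as measured when the row begins, along the tool's axes as they then stand; what a row does not reach is not made up. The controller multiplies each number of a shift by 0.12 m and each number of a turn by 90 degrees. A row lasts 1/8 s, in which the tool goes at most 62.5 mm and 10.7 degrees, less where a joint would pass 70% of its speed; a pose out of reach is approached as far as the arm can. A call with a number of a shift or a turn outside -1 to 1 is refused whole. A call with a gripper value outside its range is refused whole. The fingers move at their own pace and stop on an object; "grip_force" is the grip in N (left out, the last holds). Time passes only in rows, so rows that do not move let the fingers close, or fill a call up. It gives the time, the measured TCP pose, the force and the opening at its end, in the units of the state.
- get_state(): the state, without advancing time (a new reading comes with each control period).
- get_image(name): name is "side" or "top" or "wrist"; returns a dict with "image" (480x640x3 uint8, blue, green, red), "depth" (480x640 float32, m along the optical axis (not along the pixel's ray), 0 where there is no reading), "mtx" (3x3 intrinsics, pixels), "view" (4x4, takes a point from world to camera coordinates); the wrist camera has in their place "mount" (4x4, takes a point from camera to tool coordinates, whose origin is the TCP and whose axes are the tool frame's). Camera axes: x right, y up, looking along -z (the intrinsics and any distortion apply to the point x, -y, -z); pixel columns grow to the right and rows downward; lengths in m; the calibration is good to about 2 mm. A picture is of the moment at which its call begins: read the wrist's pose just before it.
- sign_off(): hands the job in, once; it reports no verdict.
The state is a dict: "clock": time; "qpos": joint angles; "qd": joint speeds; "effort": joint torques, N m; "position": TCP position; "ee_rot": TCP orientation; "contact_force": force on the tool from outside, world axes, zero at the start; "moment": the same for the moment, N m; "width": finger opening in m.
Only numpy, scipy, OpenCV 4.12 (cv2) and the standard library are available. Lean on these libraries where they do the work, as an engineer would, in place of code of your own. Each camera call takes 0.05 s, during which the arm holds its last target. There are 200 camera calls.

## Working session

There is one attempt and no reset: what is moved stays moved. The work goes in short steps, Python scripts to look and compute and a tool call to move; the robot and the scene stay as the last step left them, time stands still between calls to the robot, and variables do not carry over. Pictures are saved under pics/ and viewed, about 8 in all and at most 12, crops included, and the job is handed in when it is done.

Besides the shell and the picture viewer there is one more tool, called after ">>>" as name(argument=value, ...) on one line, values as JSON. arm_command: Moves the arm, as the interface text tells. Its arguments: {"type":"object","properties":{"series":{"type":"array","items":{"type":"object","properties":{"dp":{"type":"array","items":{"type":"number"}},"angular":{"type":"array","items":{"type":"number"}},"gripper":{"type":"number"}}}},"grip_force":{"type":"number"}},"required":["series"]}

```bash
mkdir -p pics; cat > h.py <<'E'
import numpy as np, cv2
from rig import *
def unproj(im,u,v,d=None,z=None,view=None):
    V=np.linalg.inv(im['view'] if view is None else view); K=im['mtx']
    r=np.array([(u-K[0,2])/K[0,0],-(v-K[1,2])/K[1,1],-1.0])
    o=V[:3,3]; w=V[:3,:3]@r
    return o+w*(d if d is not None else (z-o[2])/w[2])
def cloud(im):
    K=im['mtx'];V=np.linalg.inv(im['view']);v,u=np.mgrid[:480,:640];d=im['depth']
    p=np.stack([(u-K[0,2])/K[0,0]*d,-(v-K[1,2])/K[1,1]*d,-d],-1)
    return p@V[:3,:3].T+V[:3,3]
def proj(im,p):
    c=im['view']@np.append(p,1);K=im['mtx'];return K[0,0]*c[0]/-c[2]+K[0,2],K[1,2]-K[1,1]*c[1]/-c[2]
E
python3 - <<'E'
from h import *
s=get_state();print(s)
for n in('top','side'):
    im=get_image(n);cv2.imwrite(f'pics/{n}0.png',im['image']);np.savez(f'pics/{n}0.npz',**im)
    print(im['mtx'],np.linalg.inv(im['view']).round(3), [k for k in im])
E
```

```text
{'clock': 0.0, 'qpos': array([-1.40696082e+00,  2.76604661e-01,  1.50616398e+00, -2.31392246e-05,
        1.36070441e+00, -1.20980249e-01]), 'qd': array([ 6.29352332e-04,  1.66175507e-03,  1.29418115e-03, -1.97850352e-03,
       -1.01191954e-03,  8.11489075e-05]), 'effort': array([ 1.64045182e-04, -4.16766572e+01, -2.45802712e+01, -3.77237177e-05,
        1.11554601e-02,  1.17246466e-05]), 'position': array([ 0.16147189, -0.55129314,  0.23042192]), 'ee_rot': array([ 0.56541725,  0.42442763,  0.56638845, -0.42351934]), 'contact_force': array([ 0.3759668 , -0.29208715,  0.31417612]), 'moment': array([ 0.02054749, -0.00944485,  0.01222563]), 'width': 0.08532878159732503}
[[437.49938438   0.         316.67674113]
 [  0.         437.49938438 234.82158855]
 [  0.           0.           1.        ]] [[-0.026  0.997 -0.073  0.448]
 [-1.    -0.027 -0.008  0.04 ]
 [-0.01   0.073  0.997  1.03 ]
 [ 0.     0.     0.     1.   ]] ['image', 'depth', 'mtx', 'view']
[[436.35622498   0.         318.06459166]
 [  0.         436.35622498 240.96432865]
 [  0.           0.           1.        ]] [[-0.984  0.095 -0.153  0.362]
 [-0.18  -0.554  0.813  0.785]
 [-0.008  0.827  0.562  0.554]
 [ 0.     0.     0.     1.   ]] ['image', 'depth', 'mtx', 'view']
```

View pics/top0.png

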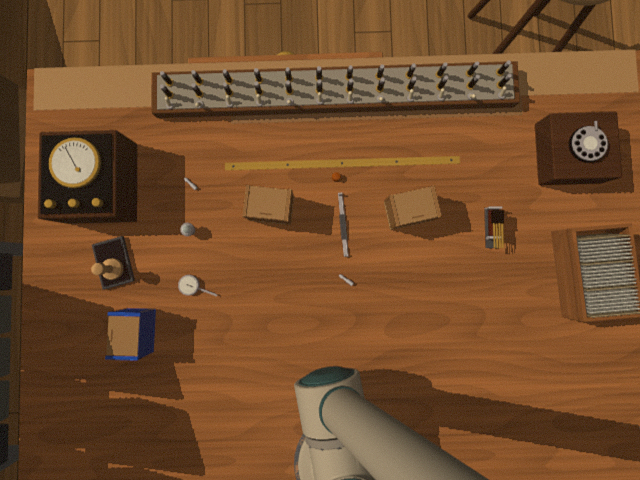

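View pics/side0.png

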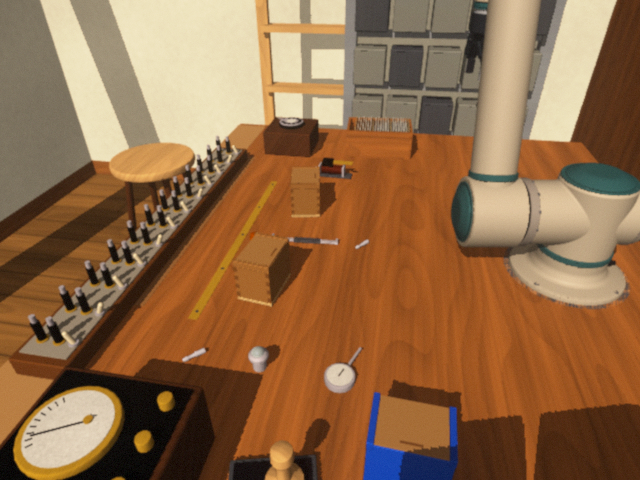

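Top view: two candidate wooden boxes, at (268,204) on the robot's left and (414,208) on its right. The look-alike is the blue-sided box at (130,334), which I leave alone. Bystanders are the lamp (188,229), gauge (189,286), plug tips (191,183) and (346,279), adjuster (344,225), key cap (336,177) and relay (495,228). The brass line runs from (225,167) to (460,160).

```bash
cat > boxes.py <<'E'
from h import *
def measure(im,zlo,zhi,roi=(0.42,0.8,-0.25,0.3)):
    P=cloud(im)
    m=((P[...,2]>zlo)&(P[...,2]<zhi)&(P[...,0]>roi[0])&(P[...,0]<roi[1])&(P[...,1]>roi[2])&(P[...,1]<roi[3])&(im['depth']>0)).astype(np.uint8)
    n,l,st,c=cv2.connectedComponentsWithStats(m)
    out=[]
    for i in range(1,n):
        if st[i,4]<300: continue
        q=P[l==i]; r=cv2.minAreaRect(q[:,:2].astype(np.float32)*1000)
        out.append((c[i].round(0),st[i,4],np.round(r[0],1),np.round(r[1],1),round(r[2],1),q[:,2].mean().round(4),cv2.boxPoints(r).round(0).tolist()))
    return out
E
python3 - <<'E'
from boxes import *
im=dict(np.load('pics/top0.npz'))
for b in measure(im,.075,.105):print(b)
hsv=cv2.cvtColor(im['image'],cv2.COLOR_BGR2HSV)
m=cv2.inRange(hsv,(20,120,110),(35,255,255));m[:150]=0;m[180:]=0;m[:,:215]=0;m[:,470:]=0
v,u=np.nonzero(m);p=np.array([unproj(im,a,b,z=0) for a,b in zip(u,v)])
r=cv2.minAreaRect(p[:,:2].astype(np.float32)*1000);print('line',len(u),r,cv2.boxPoints(r))
for n,u,v,z in[('lamp',188,229,.04),('keycap',336,177,.018),('adjA',341,193,.01),('adjB',346,256,.01),('tipa',346,279,.005),('tipb',191,183,.005),('relayTL',485,207,.049),('relayBR',508,247,.049),('gauge',189,286,.014),('gaugeTip',218,295,.01),('termL',152,117,.03)]:
    print(n,unproj(im,u,v,z=z).round(3), cloud(im)[v,u].round(3))
cr=cv2.resize(im['image'][140:270,220:480],None,fx=3,fy=3,interpolation=cv2.INTER_CUBIC);cv2.imwrite('pics/crop.png',cr)
E
```

```text
(array([267., 203.]), np.int32(1470), array([591.1, 154.9]), array([100. ,  70.3]), 82.5, np.float64(0.0883), [[550.0, 110.0], [619.0, 101.0], [632.0, 200.0], [563.0, 209.0]])
(array([415., 205.]), np.int32(1505), array([ 575.8, -165.6]), array([ 70. , 100.2]), 10.6, np.float64(0.0885), [[532.0, -123.0], [551.0, -221.0], [619.0, -208.0], [601.0, -110.0]])
line 346 ((694.0167236328125, -14.5205078125), (556.5637817382812, 14.861226081848145), 89.92942810058594) [[ 686.24335 -292.79303]
 [ 701.10455 -292.81134]
 [ 701.7901   263.752  ]
 [ 686.9289   263.77032]]
lamp [0.542 0.341 0.04 ] [0.542 0.341 0.039]
keycap [ 0.657 -0.     0.018] [ 0.657 -0.     0.017]
adjA [ 0.62  -0.011  0.01 ] [ 0.619 -0.011  0.013]
adjB [ 0.472 -0.018  0.01 ] [ 0.472 -0.019  0.001]
tipa [ 0.418 -0.017  0.005] [ 0.418 -0.017  0.004]
tipb [0.655 0.344 0.005] [0.654 0.342 0.01 ]
relayTL [ 0.573 -0.332  0.049] [ 0.578 -0.348  0.007]
relayBR [ 0.481 -0.378  0.049] [ 0.483 -0.398  0.002]
gauge [0.412 0.347 0.014] [0.412 0.348 0.012]
gaugeTip [0.389 0.281 0.01 ] [ 0.388  0.284 -0.002]
termL [0.809 0.428 0.03 ] [0.819 0.439 0.001]
```

View pics/crop.png

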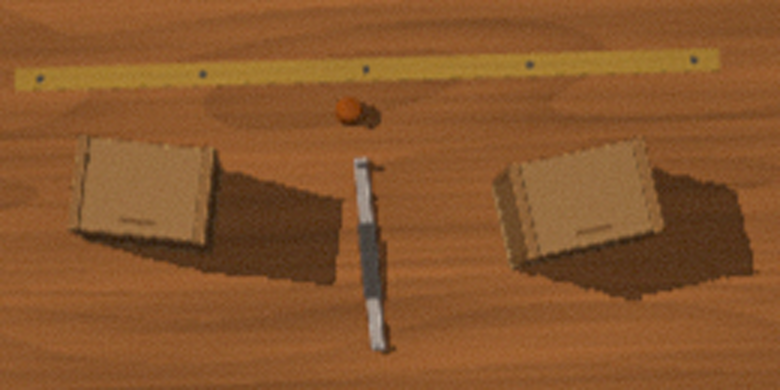

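The crop shows two plain wooden boxes, left at crop (145,190) and right at (580,200). Neither has any blue, both have footprints of 70x100 mm and tops at about 0.089 m. The brass line is at x≈0.694. The stamps are hidden, so I'll tip both boxes and then look at the undersides with the wrist camera. The right box comes first because it's nearest the arm.

```bash
cat > plan.py <<'E'
from h import *
from scipy.spatial.transform import Rotation as Rn
def rot(s): q=s['ee_rot'];return Rn.from_quat(q[[1,2,3,0]])
def down(yaw,sgn=1):
    "tool x down, tool y = sgn*(cos yaw,sin yaw)"
    x=np.array([0,0,-1.]);y=sgn*np.array([np.cos(yaw),np.sin(yaw),0]);return Rn.from_matrix(np.c_[x,y,np.cross(x,y)])
def plan(p0,R0,p1,R1,n):
    rv=(R0.inv()*R1).as_rotvec();d=(np.array(p1)-p0)/n
    print('turn deg',np.degrees(np.linalg.norm(rv)),'step mm',np.linalg.norm(d)*1000)
    for k in range(n):
        R=R0*Rn.from_rotvec(rv*k/n)
        print((R.inv().apply(d)/.12).round(3).tolist(),(rv/n/(np.pi/2)).round(3).tolist())
E
python3 - <<'E'
from plan import *
s=get_state();R=rot(s);print(R.as_matrix().round(3))
im=get_image('wrist');print(im['mtx'].round(1),im['mount'].round(3))
for sg in(1,-1):
  plan(s['position'],R,[.66,-.16,.22],down(np.radians(10.6),sg),14)
E
```

```text
[[-0.     0.96   0.281]
 [ 0.002  0.281 -0.96 ]
 [-1.     0.    -0.002]]
[[350.5   0.  322. ]
 [  0.  350.5 242.4]
 [  0.    0.    1. ]] [[ 0.     0.321 -0.947 -0.142]
 [ 0.     0.947  0.321  0.082]
 [ 1.    -0.     0.    -0.   ]
 [ 0.     0.     0.     1.   ]]
turn deg 5.719740828368546 step mm 45.27709995890633
[0.007, 0.35, -0.14] [0.005, -0.0, -0.0]
[0.007, 0.349, -0.143] [0.005, -0.0, -0.0]
[0.007, 0.348, -0.145] [0.005, -0.0, -0.0]
[0.007, 0.347, -0.148] [0.005, -0.0, -0.0]
[0.006, 0.346, -0.15] [0.005, -0.0, -0.0]
[0.006, 0.345, -0.153] [0.005, -0.0, -0.0]
[0.006, 0.344, -0.155] [0.005, -0.0, -0.0]
[0.006, 0.343, -0.157] [0.005, -0.0, -0.0]
[0.006, 0.342, -0.16] [0.005, -0.0, -0.0]
[0.006, 0.341, -0.162] [0.005, -0.0, -0.0]
[0.006, 0.339, -0.165] [0.005, -0.0, -0.0]
[0.006, 0.338, -0.167] [0.005, -0.0, -0.0]
[0.006, 0.337, -0.17] [0.005, -0.0, -0.0]
[0.006, 0.336, -0.172] [0.005, -0.0, -0.0]
turn deg 174.2810424332907 step mm 45.27709995890633
[0.007, 0.35, -0.14] [-0.138, 0.0, -0.0]
[0.006, 0.372, -0.061] [-0.138, 0.0, -0.0]
[0.006, 0.377, 0.02] [-0.138, 0.0, -0.0]
[0.006, 0.363, 0.101] [-0.138, 0.0, -0.0]
[0.006, 0.333, 0.177] [-0.138, 0.0, -0.0]
[0.006, 0.287, 0.245] [-0.138, 0.0, -0.0]
[0.006, 0.228, 0.301] [-0.138, 0.0, -0.0]
[0.006, 0.157, 0.343] [-0.138, 0.0, -0.0]
[0.006, 0.08, 0.369] [-0.138, 0.0, -0.0]
[0.006, -0.001, 0.377] [-0.138, 0.0, -0.0]
[0.006, -0.083, 0.368] [-0.138, 0.0, -0.0]
[0.006, -0.16, 0.342] [-0.138, 0.0, -0.0]
[0.006, -0.23, 0.299] [-0.138, 0.0, -0.0]
[0.006, -0.289, 0.242] [-0.138, 0.0, -0.0]
```

>>> arm_command(series=[{"dp": [0, 0.35, -0.14], "angular": [0.005, 0, 0], "gripper": 40}, {"dp": [0, 0.35, -0.14], "angular": [0.005, 0, 0], "gripper": 40}, {"dp": [0, 0.35, -0.145], "angular": [0.005, 0, 0], "gripper": 40}, {"dp": [0, 0.35, -0.15], "angular": [0.005, 0, 0], "gripper": 40}, {"dp": [0, 0.35, -0.15], "angular": [0.005, 0, 0], "gripper": 40}, {"dp": [0, 0.35, -0.15], "angular": [0.005, 0, 0], "gripper": 40}, {"dp": [0, 0.35, -0.155], "angular": [0.005, 0, 0], "gripper": 40}, {"dp": [0, 0.35, -0.155], "angular": [0.005, 0, 0], "gripper": 40}])

```text
clock: 1.15
position: [0.4564, -0.3245, 0.2279]
ee_rot: [0.549, 0.445, 0.552, -0.444]
contact_force: [1.0, -0.2, -0.7]
width: 0.04
```

```bash
python3 - <<'E'
from plan import *
s=get_state();R=rot(s);print(np.degrees(np.arctan2(R.as_matrix()[1,1],R.as_matrix()[0,1])))
plan(s['position'],R,[.655,-.152,.20],down(np.radians(10.6)),8)
E
```

```text
12.175672338826093
turn deg 1.5959753956154228 step mm 33.06397761974383
[0.029, 0.24, -0.132] [0.002, -0.0, 0.0]
[0.029, 0.24, -0.133] [0.002, -0.0, 0.0]
[0.029, 0.239, -0.134] [0.002, -0.0, 0.0]
[0.029, 0.239, -0.134] [0.002, -0.0, 0.0]
[0.029, 0.238, -0.135] [0.002, -0.0, 0.0]
[0.029, 0.238, -0.136] [0.002, -0.0, 0.0]
[0.029, 0.237, -0.137] [0.002, -0.0, 0.0]
[0.029, 0.237, -0.138] [0.002, -0.0, 0.0]
```

>>> arm_command(series=[{"dp": [0.03, 0.29, -0.16], "angular": [0.002, 0, 0], "gripper": 40}, {"dp": [0.03, 0.29, -0.16], "angular": [0.002, 0, 0], "gripper": 40}, {"dp": [0.03, 0.29, -0.16], "angular": [0.002, 0, 0], "gripper": 40}, {"dp": [0.03, 0.29, -0.16], "angular": [0.002, 0, 0], "gripper": 40}, {"dp": [0.03, 0.29, -0.16], "angular": [0.002, 0, 0], "gripper": 40}, {"dp": [0.03, 0.29, -0.16], "angular": [0.002, 0, 0], "gripper": 40}, {"dp": [0.03, 0.29, -0.16], "angular": [0.002, 0, 0], "gripper": 40}, {"dp": [0, 0, 0], "angular": [0, 0, 0], "gripper": 40}])

```text
clock: 2.15
position: [0.6754, -0.1337, 0.1981]
ee_rot: [0.543, 0.449, 0.549, -0.449]
contact_force: [1.3, -0.0, -0.8]
width: 0.0403
```

```bash
cat > now.py <<'E'
from plan import *
import sys
s=get_state();R=rot(s).as_matrix();print(s['clock'],s['position'].round(4),'yaw',np.degrees(np.arctan2(R[1,1],R[0,1])).round(2),'tilt',R[:,0].round(3))
if len(sys.argv)>1:
    x,y,z,yaw,n=map(float,sys.argv[1:6]);plan(s['position'],rot(s),[x,y,z],down(np.radians(yaw)),int(n))
E
python3 now.py .645 -.152 .07 10.6 8
python3 - <<'E'
from h import *
im=get_image('wrist');cv2.imwrite('pics/w1.png',im['image'])
E
```

```text
2.15 [ 0.6754 -0.1337  0.1981] yaw 11.14 tilt [-0.007  0.005 -1.   ]
turn deg 0.7299564619591349 step mm 16.61403613133871
[0.134, -0.034, 0.014] [0.001, -0.001, 0.0]
[0.134, -0.034, 0.013] [0.001, -0.001, 0.0]
[0.133, -0.034, 0.013] [0.001, -0.001, 0.0]
[0.133, -0.034, 0.013] [0.001, -0.001, 0.0]
[0.133, -0.034, 0.013] [0.001, -0.001, 0.0]
[0.133, -0.034, 0.013] [0.001, -0.001, 0.0]
[0.133, -0.035, 0.013] [0.001, -0.001, 0.0]
[0.133, -0.035, 0.013] [0.001, -0.001, 0.0]
```

View pics/w1.png

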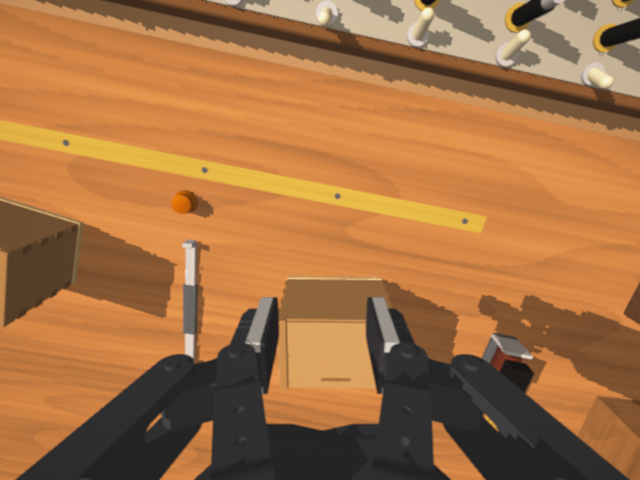

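The wrist view shows the right box between the fingers: far face at (335,300), lid at (335,355), roughly centred. The key cap is at (184,202), the adjuster at (190,300) and the relay at (512,365), all clear. I'll go down behind its far side.

>>> arm_command(series=[{"dp": [0.16, -0.035, 0.016], "angular": [0.004, -0.004, 0], "gripper": 40}, {"dp": [0.16, -0.035, 0.016], "angular": [0.004, -0.004, 0], "gripper": 40}, {"dp": [0.16, -0.035, 0.016], "angular": [0, 0, 0], "gripper": 40}, {"dp": [0.16, -0.035, 0.016], "angular": [0, 0, 0], "gripper": 40}, {"dp": [0.16, -0.035, 0.016], "angular": [0, 0, 0], "gripper": 40}, {"dp": [0.16, -0.035, 0.016], "angular": [0, 0, 0], "gripper": 40}, {"dp": [0.16, -0.035, 0.016], "angular": [0, 0, 0], "gripper": 40}, {"dp": [0, 0, 0], "angular": [0, 0, 0], "gripper": 40}])

```text
clock: 3.2
position: [0.6379, -0.163, 0.0621]
ee_rot: [0.541, 0.449, 0.541, -0.46]
contact_force: [-0.1, 0.8, -0.3]
width: 0.0401
```

```bash
python3 now.py .625 -.156 .066 10.6 4
```

```text
3.2 [ 0.6379 -0.163   0.0621] yaw 9.91 tilt [-0.01  -0.012 -1.   ]
turn deg 1.1343046122734342 step mm 3.8025768862618565
[-0.008, -0.024, -0.019] [-0.002, 0.002, 0.002]
[-0.008, -0.024, -0.019] [-0.002, 0.002, 0.002]
[-0.008, -0.024, -0.019] [-0.002, 0.002, 0.002]
[-0.008, -0.024, -0.019] [-0.002, 0.002, 0.002]
```

>>> arm_command(series=[{"dp": [-0.01, -0.05, -0.035], "angular": [-0.004, 0.004, 0.004], "gripper": 40}, {"dp": [-0.01, -0.05, -0.035], "angular": [-0.004, 0.004, 0.004], "gripper": 40}, {"dp": [-0.02, -0.04, 0], "angular": [0, 0, 0], "gripper": 40}, {"dp": [-0.028, -0.034, 0], "angular": [0, 0, 0], "gripper": 40}, {"dp": [-0.028, -0.034, 0], "angular": [0, 0, 0], "gripper": 40}, {"dp": [-0.028, -0.034, 0], "angular": [0, 0, 0], "gripper": 40}, {"dp": [-0.024, -0.037, 0], "angular": [0, 0, 0], "gripper": 40}, {"dp": [-0.024, -0.037, 0], "angular": [0, 0, 0], "gripper": 40}])

```text
clock: 4.2
position: [0.5989, -0.1625, 0.088]
ee_rot: [0.546, 0.454, 0.542, -0.449]
contact_force: [0.2, -0.8, -0.3]
width: 0.04
```

```bash
python3 now.py; python3 - <<'E'
from h import *
im=get_image('side');cv2.imwrite('pics/s1.png',cv2.resize(im['image'][100:340,180:480],None,fx=2,fy=2))
print(get_state()['contact_force'])
E
```

```text
4.2 [ 0.5989 -0.1625  0.088 ] yaw 10.66 tilt [ 0.008  0.001 -1.   ]
[-0.13126391 -0.52290322 -0.46283143]
```

View pics/s1.png

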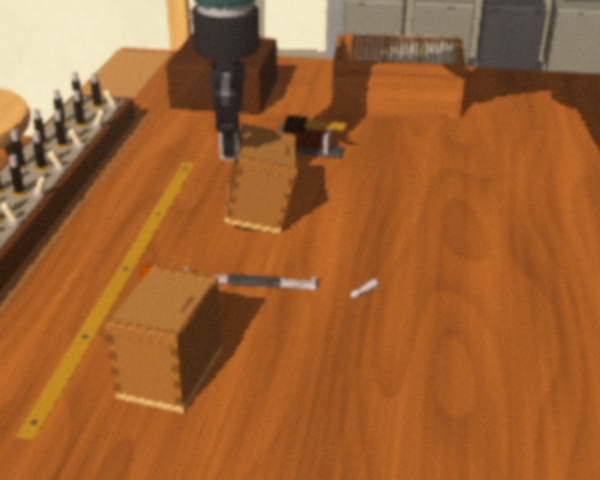

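>>> arm_command(series=[{"dp": [-0.034, -0.06, 0], "angular": [0, 0, 0], "gripper": 40}, {"dp": [-0.03, -0.065, 0], "angular": [0, 0, 0], "gripper": 40}, {"dp": [-0.024, -0.068, 0], "angular": [0, 0, 0], "gripper": 40}, {"dp": [-0.016, -0.07, 0], "angular": [0, 0, 0], "gripper": 40}, {"dp": [-0.008, -0.07, 0], "angular": [0, 0, 0], "gripper": 40}, {"dp": [0, -0.07, 0], "angular": [0, 0, 0], "gripper": 40}, {"dp": [0, -0.07, 0], "angular": [0, 0, 0], "gripper": 40}, {"dp": [0, -0.07, 0], "angular": [0, 0, 0], "gripper": 40}])

```text
clock: 5.25
position: [0.5288, -0.1756, 0.1021]
ee_rot: [0.546, 0.453, 0.543, -0.45]
contact_force: [0.3, 0.3, -0.1]
width: 0.04
```

```bash
python3 now.py; python3 - <<'E'
from boxes import *
im=get_image('top');cv2.imwrite('pics/t2.png',im['image'])
for b in measure(im,.055,.12):print(b)
print(get_state()['contact_force'])
E
```

```text
5.25 [ 0.5288 -0.1756  0.1021] yaw 10.67 tilt [ 0.006  0.001 -1.   ]
(array([267., 203.]), np.int32(1529), array([590.7, 155.1]), array([100.4,  69.9]), 82.7, np.float64(0.0874), [[550.0, 110.0], [619.0, 101.0], [632.0, 200.0], [562.0, 209.0]])
(array([409., 232.]), np.int32(1116), array([ 524.4, -164.5]), array([109.3,  80.5]), 9.8, np.float64(0.0788), [[464.0, -134.0], [477.0, -213.0], [585.0, -195.0], [571.0, -116.0]])
[-2.36487811  0.40141327  0.24819869]
```

>>> arm_command(series=[{"dp": [0, -0.07, 0], "angular": [0, 0, 0], "gripper": 40}, {"dp": [0, -0.07, 0], "angular": [0, 0, 0], "gripper": 40}, {"dp": [-0.2, 0, 0], "angular": [0, 0, 0], "gripper": 40}, {"dp": [-0.25, 0, 0], "angular": [0, 0, 0], "gripper": 40}, {"dp": [-0.25, 0.1, -0.2], "angular": [0.02, 0, 0], "gripper": 40}, {"dp": [-0.1, 0.2, -0.3], "angular": [0.03, 0, 0], "gripper": 40}, {"dp": [0, 0.3, -0.3], "angular": [0.03, 0, 0], "gripper": 40}, {"dp": [0, 0.2, -0.3], "angular": [0.03, 0, 0], "gripper": 40}])

```text
clock: 6.3
position: [0.588, -0.037, 0.2014]
ee_rot: [0.501, 0.501, 0.5, -0.499]
contact_force: [0.5, -0.4, 0.3]
width: 0.0403
```

```bash
python3 now.py .660 .146 .2 -7.5 8; python3 - <<'E'
from boxes import *
im=get_image('top');cv2.imwrite('pics/t2.png',im['image'])
for b in measure(im,.055,.12):print(b)
E
```

```text
6.3 [ 0.588  -0.037   0.2014] yaw 0.06 tilt [ 0.004  0.001 -1.   ]
turn deg 7.5603591934921575 step mm 24.575001007185634
[0.002, 0.075, -0.191] [0.01, -0.0, -0.0]
[0.002, 0.072, -0.192] [0.01, -0.0, -0.0]
[0.002, 0.069, -0.193] [0.01, -0.0, -0.0]
[0.002, 0.066, -0.194] [0.01, -0.0, -0.0]
[0.002, 0.062, -0.195] [0.01, -0.0, -0.0]
[0.002, 0.059, -0.196] [0.01, -0.0, -0.0]
[0.002, 0.056, -0.197] [0.01, -0.0, -0.0]
[0.002, 0.053, -0.198] [0.01, -0.0, -0.0]
(array([267., 203.]), np.int32(1535), array([590.9, 155. ]), array([100.4,  69.8]), 82.6, np.float64(0.0874), [[550.0, 110.0], [619.0, 101.0], [632.0, 200.0], [563.0, 209.0]])
(array([408., 243.]), np.int32(787), array([ 490.4, -158.3]), array([90.2, 54.9]), 9.9, np.float64(0.0691), [[441.0, -139.0], [451.0, -193.0], [540.0, -178.0], [530.0, -124.0]])
```

>>> arm_command(series=[{"dp": [0, 0.08, -0.21], "angular": [0.012, 0, 0], "gripper": 40}, {"dp": [0, 0.08, -0.21], "angular": [0.012, 0, 0], "gripper": 40}, {"dp": [0, 0.075, -0.21], "angular": [0.012, 0, 0], "gripper": 40}, {"dp": [0, 0.07, -0.21], "angular": [0.012, 0, 0], "gripper": 40}, {"dp": [0, 0.07, -0.215], "angular": [0.012, 0, 0], "gripper": 40}, {"dp": [0, 0.065, -0.215], "angular": [0.012, 0, 0], "gripper": 40}, {"dp": [0, 0.06, -0.2], "angular": [0.01, 0, 0], "gripper": 40}, {"dp": [0, 0, 0], "angular": [0, 0, 0], "gripper": 40}])

```text
clock: 7.35
position: [0.6598, 0.1453, 0.2009]
ee_rot: [0.467, 0.533, 0.468, -0.528]
contact_force: [-0.3, -0.0, -0.3]
width: 0.0399
```

```bash
python3 now.py .650 .148 .066 -7.5 8
```

```text
7.35 [0.6598 0.1453 0.2009] yaw -7.24 tilt [ 0.004  0.005 -1.   ]
turn deg 0.4498549953397461 step mm 16.90573254411583
[0.14, -0.011, -0.001] [0.0, -0.0, -0.0]
[0.14, -0.011, -0.001] [0.0, -0.0, -0.0]
[0.14, -0.011, -0.001] [0.0, -0.0, -0.0]
[0.14, -0.011, -0.001] [0.0, -0.0, -0.0]
[0.14, -0.011, -0.001] [0.0, -0.0, -0.0]
[0.14, -0.011, -0.001] [0.0, -0.0, -0.0]
[0.14, -0.011, -0.001] [0.0, -0.0, -0.0]
[0.14, -0.011, -0.001] [0.0, -0.0, -0.0]
```

>>> arm_command(series=[{"dp": [0.16, -0.01, 0], "angular": [0, 0, 0], "gripper": 40}, {"dp": [0.16, -0.01, 0], "angular": [0, 0, 0], "gripper": 40}, {"dp": [0.16, -0.01, 0], "angular": [0, 0, 0], "gripper": 40}, {"dp": [0.16, -0.01, 0], "angular": [0, 0, 0], "gripper": 40}, {"dp": [0.16, -0.01, 0], "angular": [0, 0, 0], "gripper": 40}, {"dp": [0.16, -0.01, 0], "angular": [0, 0, 0], "gripper": 40}, {"dp": [0.13, -0.01, 0], "angular": [0, 0, 0], "gripper": 40}, {"dp": [0, 0, 0], "angular": [0, 0, 0], "gripper": 40}])

```text
clock: 8.35
position: [0.6474, 0.1366, 0.0665]
ee_rot: [-0.468, -0.53, -0.467, 0.531]
contact_force: [-0.0, -0.5, 0.7]
width: 0.0402
```

```bash
python3 now.py .637 .149 .066 -7.5 1
```

```text
8.35 [0.6474 0.1366 0.0665] yaw -7.27 tilt [ 0.    -0.001 -1.   ]
turn deg 0.234615917292897 step mm 16.227556494582664
[0.004, -0.099, -0.092] [0.003, 0.001, -0.0]
```

>>> arm_command(series=[{"dp": [0, -0.045, -0.05], "angular": [0, 0, 0], "gripper": 40}, {"dp": [0, -0.045, -0.05], "angular": [0, 0, 0], "gripper": 40}, {"dp": [-0.01, -0.04, 0], "angular": [0, 0, 0], "gripper": 40}, {"dp": [-0.028, -0.034, 0], "angular": [0, 0, 0], "gripper": 40}, {"dp": [-0.028, -0.034, 0], "angular": [0, 0, 0], "gripper": 40}, {"dp": [-0.028, -0.034, 0], "angular": [0, 0, 0], "gripper": 40}, {"dp": [-0.026, -0.037, 0], "angular": [0, 0, 0], "gripper": 40}, {"dp": [-0.024, -0.037, 0], "angular": [0, 0, 0], "gripper": 40}])

```text
clock: 9.35
position: [0.6133, 0.1542, 0.0881]
ee_rot: [0.469, 0.533, 0.465, -0.529]
contact_force: [1.6, 0.3, -0.7]
width: 0.0401
```

```bash
python3 now.py
```

```text
9.35 [0.6133 0.1542 0.0881] yaw -7.25 tilt [ 0.008 -0.001 -1.   ]
```

>>> arm_command(series=[{"dp": [-0.034, -0.06, 0], "angular": [0, 0, 0], "gripper": 40}, {"dp": [-0.03, -0.065, 0], "angular": [0, 0, 0], "gripper": 40}, {"dp": [-0.024, -0.068, 0], "angular": [0, 0, 0], "gripper": 40}, {"dp": [-0.016, -0.07, 0], "angular": [0, 0, 0], "gripper": 40}, {"dp": [-0.008, -0.07, 0], "angular": [0, 0, 0], "gripper": 40}, {"dp": [0, -0.07, 0], "angular": [0, 0, 0], "gripper": 40}, {"dp": [0, -0.07, 0], "angular": [0, 0, 0], "gripper": 40}, {"dp": [0, -0.07, 0], "angular": [0, 0, 0], "gripper": 40}])

```text
clock: 10.35
position: [0.5422, 0.1631, 0.1019]
ee_rot: [0.469, 0.532, 0.466, -0.529]
contact_force: [0.2, -0.1, -0.3]
width: 0.0401
```

>>> arm_command(series=[{"dp": [0, -0.07, 0], "angular": [0, 0, 0], "gripper": 40}, {"dp": [0, -0.07, 0], "angular": [0, 0, 0], "gripper": 40}, {"dp": [-0.1, 0, 0], "angular": [0, 0, 0], "gripper": 40}, {"dp": [-0.25, 0.1, 0], "angular": [0, 0, 0], "gripper": 40}, {"dp": [-0.25, 0.25, 0], "angular": [0, 0, 0], "gripper": 40}, {"dp": [-0.25, 0.3, 0], "angular": [0, 0, 0], "gripper": 40}, {"dp": [-0.1, 0.3, 0], "angular": [0, 0, 0], "gripper": 40}, {"dp": [0, 0, 0], "angular": [0, 0, 0], "gripper": 40}])

```text
clock: 11.35
position: [0.6403, 0.1508, 0.2244]
ee_rot: [0.47, 0.533, 0.465, -0.528]
contact_force: [0.1, 0.1, -0.7]
width: 0.0404
```

```bash
python3 now.py; python3 - <<'E'
from boxes import *
im=get_image('top')
for b in measure(im,.055,.085):print(b)
im=get_image('wrist');cv2.imwrite('pics/w2.png',im['image'])
E
```

```text
11.35 [0.6403 0.1508 0.2244] yaw -7.2 tilt [ 0.01 -0.   -1.  ]
(array([421., 243.]), np.int32(1878), array([ 495. , -181.4]), array([ 90. , 101.6]), 10.8, np.float64(0.0693), [[441.0, -140.0], [460.0, -240.0], [549.0, -223.0], [530.0, -123.0]])
(array([252., 232.]), np.int32(510), array([528.3, 189.6]), array([52.2, 53.8]), 87.3, np.float64(0.0692), [[500.0, 165.0], [554.0, 162.0], [556.0, 214.0], [503.0, 217.0]])
```

View pics/w2.png

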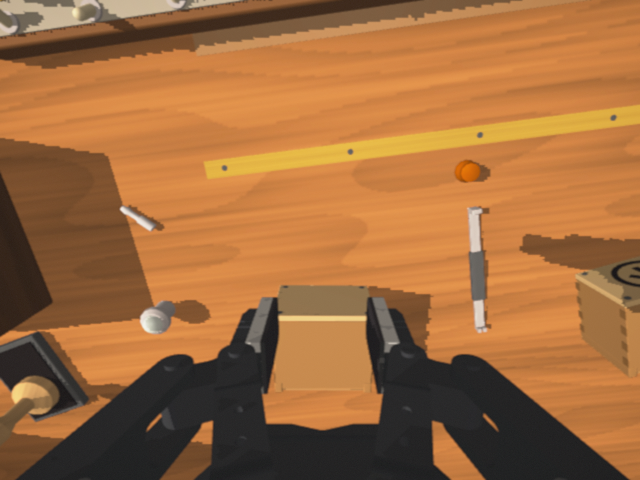

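The left underside (322,300) is blank. The right box shows the ring stamp at (635,272), so the right box is the stamped one. Both lie on their sides, with tops at 69 mm. Next I go behind the right box's lid and push it about 157 mm along its axis.

```bash
python3 now.py .400 -.200 .2 10.8 14
```

```text
11.45 [0.637  0.1513 0.2232] yaw -7.15 tilt [ 0.006 -0.    -1.   ]
turn deg 17.953849032673006 step mm 30.315595612613226
[0.013, -0.114, 0.225] [-0.014, 0.0, -0.0]
[0.013, -0.119, 0.222] [-0.014, 0.0, -0.0]
[0.013, -0.124, 0.22] [-0.014, 0.0, -0.0]
[0.013, -0.129, 0.217] [-0.014, 0.0, -0.0]
[0.013, -0.134, 0.214] [-0.014, 0.0, -0.0]
[0.013, -0.138, 0.211] [-0.014, 0.0, -0.0]
[0.013, -0.143, 0.208] [-0.014, 0.0, -0.0]
[0.013, -0.148, 0.205] [-0.014, 0.0, -0.0]
[0.013, -0.152, 0.201] [-0.014, 0.0, -0.0]
[0.014, -0.157, 0.198] [-0.014, 0.0, -0.0]
[0.014, -0.161, 0.194] [-0.014, 0.0, -0.0]
[0.014, -0.165, 0.191] [-0.014, 0.0, -0.0]
[0.014, -0.17, 0.187] [-0.014, 0.0, -0.0]
[0.014, -0.174, 0.183] [-0.014, 0.0, -0.0]
```

>>> arm_command(series=[{"dp": [0.01, -0.12, 0.22], "angular": [-0.014, 0, 0], "gripper": 50}, {"dp": [0.01, -0.12, 0.22], "angular": [-0.014, 0, 0], "gripper": 50}, {"dp": [0.01, -0.13, 0.22], "angular": [-0.014, 0, 0], "gripper": 50}, {"dp": [0.01, -0.13, 0.22], "angular": [-0.014, 0, 0], "gripper": 50}, {"dp": [0.01, -0.14, 0.21], "angular": [-0.014, 0, 0], "gripper": 50}, {"dp": [0.01, -0.14, 0.21], "angular": [-0.014, 0, 0], "gripper": 50}, {"dp": [0.01, -0.15, 0.21], "angular": [-0.014, 0, 0], "gripper": 50}, {"dp": [0.01, -0.15, 0.21], "angular": [-0.014, 0, 0], "gripper": 50}])

```text
clock: 12.45
position: [0.481, -0.0494, 0.2094]
ee_rot: [0.513, 0.482, 0.519, -0.485]
contact_force: [-0.4, 0.2, 0.4]
width: 0.0502
```

>>> arm_command(series=[{"dp": [0.01, -0.15, 0.2], "angular": [-0.014, 0, 0], "gripper": 50}, {"dp": [0.01, -0.16, 0.2], "angular": [-0.014, 0, 0], "gripper": 50}, {"dp": [0.01, -0.16, 0.19], "angular": [-0.014, 0, 0], "gripper": 50}, {"dp": [0.01, -0.17, 0.19], "angular": [-0.014, 0, 0], "gripper": 50}, {"dp": [0.01, -0.17, 0.19], "angular": [-0.014, 0, 0], "gripper": 50}, {"dp": [0.01, -0.17, 0.18], "angular": [-0.014, 0, 0], "gripper": 50}, {"dp": [0, 0, 0], "angular": [0, 0, 0], "gripper": 50}, {"dp": [0, 0, 0], "angular": [0, 0, 0], "gripper": 50}])

```text
clock: 13.45
position: [0.3651, -0.1966, 0.2]
ee_rot: [0.54, 0.445, 0.555, -0.449]
contact_force: [0.4, 0.8, -0.1]
width: 0.05
```

```bash
python3 now.py .406 -.199 .03 10.8 8;python3 - <<'E'
from boxes import *
im=get_image('top')
for b in measure(im,.055,.085):print(b)
E
```

```text
13.45 [ 0.3651 -0.1966  0.2   ] yaw 11.6 tilt [-0.02   0.009 -1.   ]
turn deg 1.4795131472072256 step mm 21.85311846625428
[0.176, 0.044, 0.013] [0.001, -0.001, 0.001]
[0.176, 0.044, 0.013] [0.001, -0.001, 0.001]
[0.176, 0.044, 0.013] [0.001, -0.001, 0.001]
[0.176, 0.043, 0.012] [0.001, -0.001, 0.001]
[0.177, 0.043, 0.012] [0.001, -0.001, 0.001]
[0.177, 0.042, 0.011] [0.001, -0.001, 0.001]
[0.177, 0.042, 0.011] [0.001, -0.001, 0.001]
[0.177, 0.042, 0.011] [0.001, -0.001, 0.001]
(array([421., 243.]), np.int32(1880), array([ 495.1, -181.4]), array([ 89.9, 101.6]), 10.8, np.float64(0.0693), [[441.0, -140.0], [460.0, -240.0], [549.0, -223.0], [530.0, -123.0]])
(array([263., 242.]), np.int32(1829), array([506.4, 166.4]), array([100.4,  89.9]), 82.5, np.float64(0.0692), [[455.0, 123.0], [544.0, 111.0], [557.0, 210.0], [468.0, 222.0]])
```

Both boxes confirmed lying: stamped (495,-181) and plain (506,166). Going down behind the stamped box's lid.

>>> arm_command(series=[{"dp": [0.2, 0.045, 0.01], "angular": [0.002, -0.003, 0.003], "gripper": 50}, {"dp": [0.2, 0.045, 0.01], "angular": [0.002, -0.003, 0.003], "gripper": 50}, {"dp": [0.2, 0.045, 0.01], "angular": [0.002, -0.003, 0.003], "gripper": 50}, {"dp": [0.2, 0.045, 0.01], "angular": [0.002, 0, 0], "gripper": 50}, {"dp": [0.2, 0.045, 0.01], "angular": [0, 0, 0], "gripper": 50}, {"dp": [0.2, 0.045, 0.01], "angular": [0, 0, 0], "gripper": 50}, {"dp": [0.18, 0.04, 0], "angular": [0, 0, 0], "gripper": 50}, {"dp": [0, 0, 0], "angular": [0, 0, 0], "gripper": 50}])

```text
clock: 14.5
position: [0.4074, -0.1882, 0.0303]
ee_rot: [0.548, 0.447, 0.547, -0.448]
contact_force: [0.7, 0.6, 0.2]
width: 0.05
```

```bash
python3 now.py .430 -.194 .03 10.8 4
```

```text
14.5 [ 0.4074 -0.1882  0.0303] yaw 11.51 tilt [ 0.001 -0.002 -1.   ]
turn deg 0.7200186102964246 step mm 5.842646217637361
[0.001, 0.044, 0.021] [0.002, 0.0, -0.0]
[0.001, 0.044, 0.021] [0.002, 0.0, -0.0]
[0.001, 0.044, 0.021] [0.002, 0.0, -0.0]
[0.001, 0.044, 0.021] [0.002, 0.0, -0.0]
```

>>> arm_command(series=[{"dp": [0, 0.08, 0.045], "angular": [0.004, 0, 0], "gripper": 50}, {"dp": [0, 0.08, 0.045], "angular": [0.004, 0, 0], "gripper": 50}, {"dp": [0, 0.05, 0], "angular": [0, 0, 0], "gripper": 50}, {"dp": [0, 0.06, 0], "angular": [0, 0, 0], "gripper": 50}, {"dp": [0, 0.06, 0], "angular": [0, 0, 0], "gripper": 50}, {"dp": [0, 0.06, 0], "angular": [0, 0, 0], "gripper": 50}, {"dp": [0, 0.06, 0], "angular": [0, 0, 0], "gripper": 50}, {"dp": [0, 0.06, 0], "angular": [0, 0, 0], "gripper": 50}])

```text
clock: 15.5
position: [0.4735, -0.1868, 0.0327]
ee_rot: [0.546, 0.45, 0.544, -0.451]
contact_force: [-1.6, -0.3, -0.6]
width: 0.0497
```

```bash
cat >>boxes.py <<'E'
def stamp(zs=(.055,.076)):
    im=get_image('top')
    for b in measure(im,*zs):
        c=np.array(b[6]);o=c[np.argsort(c[:,0])[2:]].mean(0)
        print('box c',b[2],'size',b[3],'ang',b[4],'z',b[5],'far edge mid',o)
E
python3 now.py; python3 -c "
from boxes import *
stamp();print(get_state()['contact_force'])"
```

```text
15.5 [ 0.4735 -0.1868  0.0327] yaw 10.82 tilt [ 0.001 -0.003 -1.   ]
box c [ 531.1 -173.4] size [ 88.8 101.1] ang 10.9 z 0.0693 far edge mid [ 574.5 -165. ]
box c [506.6 166.7] size [101.3  89.8] ang 82.7 z 0.0691 far edge mid [551.5 161. ]
[ 0.0585202   0.53884233 -0.16002669]
```

>>> arm_command(series=[{"dp": [0, 0.07, 0], "angular": [0, 0, 0], "gripper": 50}, {"dp": [0, 0.07, 0], "angular": [0, 0, 0], "gripper": 50}, {"dp": [0, 0.07, 0], "angular": [0, 0, 0], "gripper": 50}, {"dp": [0, 0.07, 0], "angular": [0, 0, 0], "gripper": 50}, {"dp": [0, 0.07, 0], "angular": [0, 0, 0], "gripper": 50}, {"dp": [0, 0.07, 0], "angular": [0, 0, 0], "gripper": 50}, {"dp": [0, 0.07, 0], "angular": [0, 0, 0], "gripper": 50}, {"dp": [0, 0.07, 0], "angular": [0, 0, 0], "gripper": 50}])

```text
clock: 16.55
position: [0.5446, -0.1732, 0.0328]
ee_rot: [0.546, 0.45, 0.544, -0.451]
contact_force: [-1.1, -0.1, -0.1]
width: 0.05
```

```bash
python3 now.py; python3 -c "
from boxes import *
stamp();print(get_state()['contact_force'])"
```

```text
16.55 [ 0.5446 -0.1732  0.0328] yaw 10.81 tilt [ 0.002 -0.003 -1.   ]
box c [ 602.2 -157.1] size [87.6 96.2] ang 10.6 z 0.0692 far edge mid [ 645. -149.]
box c [506.6 166.4] size [100.9  90. ] ang 82.7 z 0.0691 far edge mid [551.5 161. ]
[-0.60814411 -0.48290821 -0.33904926]
```

>>> arm_command(series=[{"dp": [0, 0.07, 0], "angular": [0, 0, 0], "gripper": 50}, {"dp": [0, 0.07, 0], "angular": [0, 0, 0], "gripper": 50}, {"dp": [0, 0.07, 0], "angular": [0, 0, 0], "gripper": 50}, {"dp": [0, 0.07, 0], "angular": [0, 0, 0], "gripper": 50}, {"dp": [0, 0.07, 0], "angular": [0, 0, 0], "gripper": 50}, {"dp": [0, 0.04, 0], "angular": [0, 0, 0], "gripper": 50}, {"dp": [0, 0, 0], "angular": [0, 0, 0], "gripper": 50}, {"dp": [0, 0, 0], "angular": [0, 0, 0], "gripper": 50}])

```text
clock: 17.6
position: [0.5959, -0.1637, 0.0328]
ee_rot: [0.547, 0.451, 0.543, -0.45]
contact_force: [-1.1, -0.4, -0.2]
width: 0.0501
```

```bash
python3 now.py; python3 -c "
from boxes import *
stamp();print(get_state()['contact_force'])"
```

```text
17.6 [ 0.5959 -0.1637  0.0328] yaw 10.82 tilt [ 0.004 -0.003 -1.   ]
box c [ 651.6 -138.8] size [87.7 78.3] ang 10.6 z 0.0693 far edge mid [ 695.  -130.5]
box c [506.5 166.5] size [101.   89.8] ang 82.7 z 0.0691 far edge mid [551. 161.]
[-0.50590913  0.39437965 -1.13204371]
```

>>> arm_command(series=[{"dp": [0, -0.05, 0], "angular": [0, 0, 0], "gripper": 50}, {"dp": [0, -0.15, 0], "angular": [0, 0, 0], "gripper": 50}, {"dp": [0, -0.2, 0], "angular": [0, 0, 0], "gripper": 50}, {"dp": [-0.1, -0.25, 0], "angular": [0, 0, 0], "gripper": 50}, {"dp": [-0.3, -0.25, 0], "angular": [0, 0, 0], "gripper": 50}, {"dp": [-0.35, -0.3, 0], "angular": [0, 0, 0], "gripper": 50}, {"dp": [-0.35, -0.3, 0], "angular": [0, 0, 0], "gripper": 50}, {"dp": [-0.2, -0.3, 0], "angular": [0, 0, 0], "gripper": 50}])

```text
clock: 18.65
position: [0.3777, -0.205, 0.1908]
ee_rot: [0.549, 0.452, 0.541, -0.45]
contact_force: [0.7, -0.8, 0.6]
width: 0.05
```

```bash
python3 now.py; python3 -c "
from boxes import *
stamp()
im=get_image('top');cv2.imwrite('pics/t3.png',im['image'])"
```

```text
18.65 [ 0.3777 -0.205   0.1908] yaw 10.84 tilt [ 0.01  -0.005 -1.   ]
box c [ 652.6 -150.3] size [ 90.4 101.8] ang 11.0 z 0.0692 far edge mid [ 697. -142.]
box c [506.3 166.6] size [100.9  90. ] ang 82.3 z 0.0692 far edge mid [551. 161.]
```

View pics/t3.png

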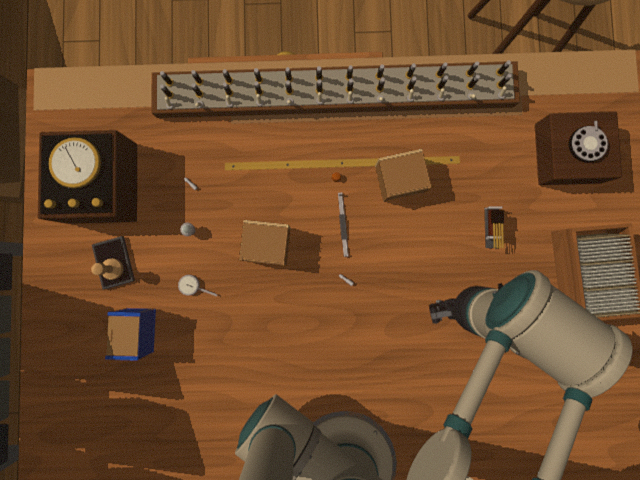

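The top view shows the stamped box at (405,175) with its far face on the line. The plain box at (265,243) is well short of it, and all bystanders are at their starting pixels. The arm is clear. I'll let it settle and hand in.

>>> arm_command(series=[{"dp": [0, 0, 0], "angular": [0, 0, 0], "gripper": 50}, {"dp": [0, 0, 0], "angular": [0, 0, 0], "gripper": 50}, {"dp": [0, 0, 0], "angular": [0, 0, 0], "gripper": 50}, {"dp": [0, 0, 0], "angular": [0, 0, 0], "gripper": 50}, {"dp": [0, 0, 0], "angular": [0, 0, 0], "gripper": 50}, {"dp": [0, 0, 0], "angular": [0, 0, 0], "gripper": 50}, {"dp": [0, 0, 0], "angular": [0, 0, 0], "gripper": 50}, {"dp": [0, 0, 0], "angular": [0, 0, 0], "gripper": 50}])

```text
clock: 19.75
position: [0.3778, -0.2041, 0.1888]
ee_rot: [0.548, 0.452, 0.542, -0.45]
contact_force: [-0.7, 0.1, 0.3]
width: 0.0501
```

```bash
python3 -c "
from rig import *
print(sign_off())"
```

```text
the job is handed in; nothing more can be done
None
```

I tipped both boxes onto their near sides, and the wrist camera showed the ring stamp on the right-hand one. I pushed that box to the brass line, backed the arm off and handed in at about 20 s of the 67 s allowed; no verdict was reported.

- **Stamped box:** the middle of its stamped face measured x ≈ 0.697 m against the line's middle at 0.694 m, about 3 mm off (15 mm allowed). Its y ≈ -0.142 m is within the line's length.
- **Plain box:** it lies about 143 mm short of the line.
- **At rest on their sides:** both box tops measured 69 mm, as expected for a box lying down.
- **Bystanders:** all looked to be at their starting pixels in the last top view; I compared them by eye, not by measurement.

One check disagreed: before I backed off, the arm partly hid the stamped box, and its far-edge middle read y ≈ -0.130 m. The clear view afterwards gave -0.142 m.

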